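Wind the rack clamp shut on a transformer

TASK

Clamp the transformer in the bench clamp: turn the handwheel clockwise, seen from above, which takes a little more than one full turn, until the transformer sits upright against the end stop and the jaw's sprung nose is pressed back about half way, firm but not squeezed right in. Do it with the handwheel only, without touching the jaw or the transformer, leave the other things on the bench as they lie, and let go of the wheel.

Things in the scene. Friction and masses are not known exactly. Their poses are not given: they have to be found in the camera images.
- clamp: Fixed bench clamp: grey bed 320x90x16 mm, at one end a gear housing (boss top 68 mm above the bench) under a handwheel. Origin: on the bench straight below the wheel's shaft. x axis along the bed from wheel to end stop (bed spans x = -60 to +260 mm), z up. The jaw's toothed rack sticks out up to 55 mm behind the housing.
- wheel_bar (a point): On the handwheel's upright shaft, 108 mm above the bench, turning with the wheel; x axis along the crossbar, z up. Black rim 116 mm over all, 12 mm thick, its middle 96 mm above the bench. One straight aluminium crossbar through the hub: 100 mm long, 16 mm wide, 92 to 118 mm above the bench. Half-moon openings beside it are 38 mm wide, free down to 68 mm above the bench.
- wheel (a joint): Handwheel angle, rad: grows clockwise seen from above and drives the jaw towards the end stop, 10 mm per rad (63 mm a turn). Starts between 0 and 0.35; its limits are 0 and 9.2. Stiff: 0.25 N m of friction, up to 0.2 N m more while clamping; it stays where it is left and the clamped part does not push it back.
- jaw: Steel jaw block (18 mm thick, 66 mm wide, top 57 mm above the bench) sliding along the bed, with its rack and sprung nose. Axes as the clamp's; its x in the clamp's frame is the jaw travel (0 at wheel angle 0). Its front face lies at x = 73 mm in its own frame.
- nose_face (a point): Middle of the front face of the nose, an aluminium pad 56 mm wide, 26 mm high, 8 mm thick, on two pins before the jaw. At x = 94 mm in the jaw's frame when untouched; it can be pressed straight back against a spring by 12 mm, which leaves 1 mm between pad and block. It starts to give at 2 N, then 1.5 N per mm: 11 N half way, 20 N fully in.
- stop: Fixed end stop: steel block 66 mm wide, 40 mm high, on the bed. Origin: at the foot, in the middle, of its face towards the jaw; axes as the clamp's. Where it is bolted along the bed differs.
- transformer: Loose small transformer, 30 mm (its x) by 56 mm (its y) by 30 mm high, 0.16 kg, standing on the bed between nose and stop. Origin: middle of its underside, 16 mm above the bench. It is clamped on its x faces, 15 mm either side of the origin. The jaw pushes it along the bed until it meets the stop, after a little more than one full turn of the wheel.
- side_cutter: Bystander: a side cutter, 136x54x12 mm, loose on the bench; origin in the middle of its underside. Leave it where it is.
- driver: Bystander: a screwdriver, 162 mm long, 19 mm thick, loose on the bench; origin in the middle of its underside. Leave it where it is.
Things that resemble listed ones, but are neither listed nor needed, are in the scene too. What is shaped like the transformer but yellow is not meant.

How it is judged:
By the outcome, as a careful person would: the job done as asked, in the order asked, and still so for the second after the job is handed in, with the robot touching nothing.
It also fails if it takes over 72 s, if anything falls off the work surface, if the arm or the gripper's body presses on something with over 40 N, if the wrist force passes 120 N, or if a joint passes its speed limit or range.

ROBOT

A 6-joint arm with a two-finger parallel gripper is mounted at the origin on a cart in front of the work surface, level with it; the furniture and walls round the work are solid. World frame = base frame: x ahead of the robot, y to its left, z up, the work surface at z = 0. Lengths are in m, angles in rad, forces in N, time in s.
With the tool pointing down it reaches from about 0.275 to 0.775 m from the base axis. Payload 14.6 kg.
Tool frame: the origin (TCP) lies midway between the tips of the shut fingers; the grasp point (between the pads) lies 19 mm behind it; x points along the fingers, y is the direction in which the jaws open and shut, and the axes are right-handed (so a half turn about x gives the same grasp; the last joint's range is limited). The gripper opens to 85 mm and grips with 20 to 120 N. Pads are 22 mm wide; open, the fingers measure 114 mm over their backs; the gripper's body (76 mm by 85 mm) begins 54 mm behind the grasp point. The pads swing forward as they close: fully open they stand 13 mm farther back than shut.
Start: joints at [-1.389, 0.263, -0.048, 1.259, 0, 1.415], TCP at [0.173, -0.496, 0.231] pointing down, gripper open.
Joint ranges: [-2.65, 2.65], [-0.89, 1.7], [-1.18, 1.37], [-2.13, 2.11], [-1.35, 1.29], [-3.14, 3.14]. Speed limits (rad/s): [1.89, 1.89, 2.57, 2.79, 3.14, 3.14].

INTERFACE

Orientations are given as [roll, pitch, yaw] about the fixed x, y, z axes, in that order (R = Rz(yaw) Ry(pitch) Rx(roll)).
In Python, from station import bot, snapshot, camera_model, order, spot_in, outline_of, pinpoint gives the robot as it stands.
- The arm moves only by the tool drive_tool, never from a script. Its argument "commands" is a list of rows, each an object of numbers: "tx", "ty", "tz": the shift along the tool's x, y, z in mm; "ax", "ay", "az": the turn, a rotation vector about the tool's x, y, z in rad; "gripper": the opening, from -1 (shut) to 1 (fully open), so that 0 is half open. In form: [{"tx": .., "ty": .., "tz": .., "ax": .., "ay": .., "az": .., "gripper": ..}, ...]. A call has 1 to 5 rows; each row is the pose to reach, as a shift and turn from the pose measured when the call began, along the tool's axes at that moment; what a row does not reach only later rows make up. A row lasts 1/8 s, in which the tool goes at most 62.5 mm and 10.7 degrees, less where a joint would pass 70% of its speed; a pose out of reach is approached as far as the arm can. A call with a gripper value outside its range is refused whole. The fingers move at their own pace and stop on an object; "newtons" is the grip in N (left out, the last holds). Time passes only in rows, so rows that repeat a pose let the fingers close. It gives the time, the measured TCP pose, the force and the opening at its end, in the units of the state.
- bot.state(): the state, without advancing time (a new reading comes with each control period).
- snapshot(name): name is "scene" or "side" or "wrist"; returns (picture, depth): 384x512x3 uint8, red, green, blue; 384x512 float32, m along the optical axis (not along the pixel's ray), 0 where there is no reading.
- camera_model(name): a dict with "intrinsics" (3x3 intrinsics, pixels), "rvec" (rotation vector, rad) and "tvec" (3), from world to camera coordinates, as OpenCV has them; the wrist camera has in their place "tool_from_camera" (4x4, takes a point from camera to tool coordinates, whose origin is the TCP and whose axes are the tool frame's). Camera axes: x right, y down, z forward; pixel columns grow to the right and rows downward; lengths in m; the calibration is good to about 2 mm. A picture is of the moment at which its call begins: read the wrist's pose just before it. camera_model takes no time and is no camera call.
- order.job_done(): hands the job in, once; it reports no verdict.
Trained networks look in the newest picture that a camera, given by its name, has taken for a name from the list of things; names that differ only in an ending like _2 or _b are one class to them, and where a whole thing is asked for, a point or a joint stands for the part that bears it (a point fixed in the world has none). Each returns a list of dicts, best first, with "score" (0 to 1); they miss things now and then, are a little off and sometimes report something else, mostly with a low value. They report only what shows in the picture. A call takes as long as a camera call. They do not tell look-alikes from the thing itself.
- spot_in(camera, label): "position" ([column, row] in pixels, amid what is visible of it).
- outline_of(camera, label): "pixels" (384x512 bool, what is visible of it) and "position" ([column, row] in pixels, amid what is visible of it).
- pinpoint(camera, label): "position" ([column, row] in pixels: a listed point, or the origin of a listed thing).
The state is a dict: "clock": time; "joint_pos": joint angles; "qvel": joint speeds; "joint_efforts": joint torques, N m; "eef_pos": TCP position; "orientation": TCP orientation; "ft_force": force on the tool from outside, world axes, zero at the start; "wrist_torque": the same for the moment, N m; "grip_width": finger opening in m.
Only numpy, scipy, OpenCV 4.12 (cv2) and the standard library are available. Lean on these libraries where they do the work, as an engineer would, in place of code of your own. Each camera call takes 0.05 s, during which the arm holds its last target.

## Working session

There is one attempt and no reset: what is moved stays moved. The work goes in short steps, Python scripts to look and compute and a tool call to move; the robot and the scene stay as the last step left them, time stands still between calls to the robot, and variables do not carry over. Pictures are saved under pics/ and viewed, and the job is handed in when it is done.

Besides the shell and the picture viewer there is one more tool, called after "Emit:" as name(argument=value, ...) on one line, values as JSON. drive_tool: Moves the arm, as the interface text tells. Its arguments: {"type":"object","properties":{"commands":{"type":"array"},"newtons":{"type":"number"}},"required":["commands"]}

```bash
ls; mkdir -p pics; python3 - <<'E'
from station import *
import cv2,numpy as np
print(bot.state())
for n in ("scene","side"):
    p,d=snapshot(n); cv2.imwrite(f"pics/{n}0.png",p[:,:,::-1]); np.save(f"{n}0.npy",d)
    for l in ("wheel_bar","nose_face","transformer","stop","clamp","jaw","side_cutter","driver"):
        r=pinpoint(n,l); print(n,l,[(np.round(x["position"]),round(x["score"],2)) for x in r[:3]])
E
```

```text
pics
{'clock': 0.0, 'joint_pos': array([-1.38927601e+00,  2.63505712e-01, -4.89362361e-02,  1.25945111e+00,
       -9.07140757e-06,  1.41553346e+00]), 'qvel': array([-0.00231097,  0.00016288, -0.00095053, -0.00025496,  0.00029986,
       -0.00021537]), 'joint_efforts': array([ 2.51978563e-03, -6.37617803e+01,  3.84565008e+01,  1.38680675e-02,
        8.37864536e-05, -5.41869355e-06]), 'eef_pos': array([ 0.17344425, -0.49520652,  0.2308343 ]), 'orientation': array([-1.71778806,  1.56969956,  1.76058778]), 'ft_force': array([0.74281659, 0.5146585 , 0.60204651]), 'wrist_torque': array([ 0.03682551,  0.00895562, -0.02691066]), 'grip_width': 0.08515642409624831}
scene wheel_bar [(array([219., 167.]), 0.62)]
scene nose_face [(array([229., 207.]), 0.48)]
scene transformer [(array([267., 276.]), 0.76), (array([232., 223.]), 0.64), (array([294., 261.]), 0.63)]
scene stop [(array([244., 234.]), 0.67)]
scene clamp [(array([221., 201.]), 0.72), (array([231., 208.]), 0.22)]
scene jaw [(array([220., 196.]), 0.84)]
scene side_cutter [(array([285., 298.]), 0.88)]
scene driver [(array([331., 265.]), 0.64)]
side wheel_bar [(array([258., 211.]), 0.94)]
side nose_face [(array([272., 219.]), 0.61)]
side transformer [(array([282., 221.]), 0.68), (array([302., 199.]), 0.58), (array([276., 197.]), 0.53)]
side stop [(array([288., 215.]), 0.8)]
side clamp [(array([263., 247.]), 0.65)]
side jaw [(array([259., 239.]), 0.56)]
side side_cutter [(array([308., 188.]), 0.61)]
side driver [(array([261., 188.]), 0.41)]
```

View pics/scene0.png

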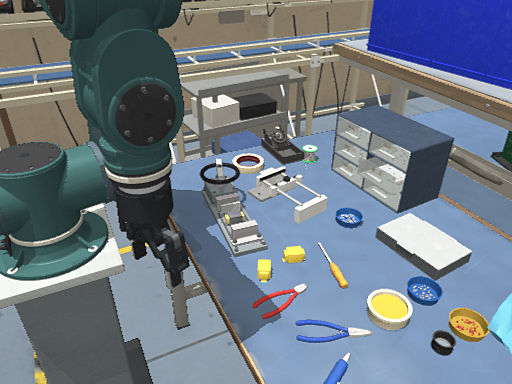

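View pics/side0.png

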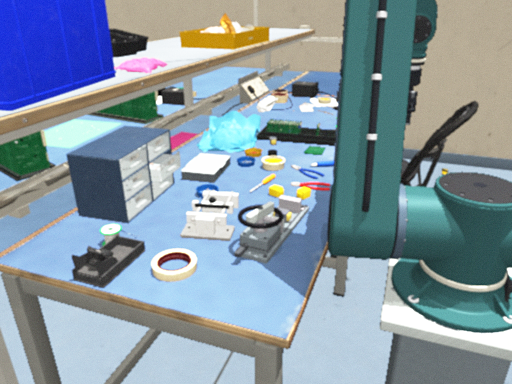

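```bash
cat > h.py <<'E'
from station import *
import cv2,numpy as np
from scipy.spatial.transform import Rotation as R
def toolT(s=None):
    s=s or bot.state(); T=np.eye(4); T[:3,:3]=R.from_euler('xyz',s['orientation']).as_matrix(); T[:3,3]=s['eef_pos']; return T
def camT(n,s=None):
    m=camera_model(n); K=np.array(m['intrinsics'])
    if n=='wrist': return K, toolT(s)@np.array(m['tool_from_camera'])
    T=np.eye(4); T[:3,:3]=cv2.Rodrigues(np.array(m['rvec']))[0]; T[:3,3]=np.ravel(m['tvec']); return K,np.linalg.inv(T)
def at_z(n,uv,z,s=None):
    K,T=camT(n,s); r=T[:3,:3]@np.linalg.inv(K)@np.array([uv[0],uv[1],1.]); return T[:3,3]+r*(z-T[2,3])/r[2]
def proj(n,P,s=None):
    K,T=camT(n,s); q=np.linalg.inv(T)@np.append(P,1); q=K@q[:3]; return q[:2]/q[2]
E
python3 - <<'E'
from h import *
for n in ("scene","side"):
    K,T=camT(n); print(n,K[0,0],T[:3,3],T[:3,2])
print(np.array(camera_model('wrist')['tool_from_camera']).round(3),camera_model('wrist')['intrinsics'])
print(toolT().round(3))
for n,w,c,st in (("scene",(219,167),(221,201),(244,234)),("side",(258,211),(263,247),(288,215))):
    print(at_z(n,w,.108),at_z(n,c,0),at_z(n,st,.016))
print(at_z("scene",(232,223),.016),at_z("side",(282,221),.016))
E
```

```text
scene 420.5328162003332 [ 0.09461509 -0.99915025  0.69563104] [ 0.37011788  0.76080017 -0.53310023]
side 419.6921012170181 [0.15251665 0.87709525 0.59745234] [ 0.3171387  -0.8534622  -0.41355208]
[[ 0.    -0.303  0.953 -0.143]
 [ 1.     0.001 -0.    -0.001]
 [-0.001  0.953  0.303 -0.077]
 [ 0.     0.     0.     1.   ]] [[270.29869325   0.         253.41406054]
 [  0.         270.29869325 192.13363306]
 [  0.           0.           1.        ]]
[[-0.     0.33  -0.944  0.173]
 [-0.    -0.944 -0.33  -0.496]
 [-1.     0.     0.     0.231]
 [ 0.     0.     0.     1.   ]]
[0.47456472 0.00621945 0.108     ] [ 0.47009706 -0.00847639  0.        ] [ 0.45600806 -0.20321548  0.016     ]
[ 0.47648385 -0.00739323  0.108     ] [ 0.46513636 -0.01387176  0.        ] [ 0.44554667 -0.17953142  0.016     ]
[ 0.44710253 -0.14501312  0.016     ] [ 0.45142977 -0.13859776  0.016     ]
```

The grey clamp lies at about x≈0.47, running from the wheel at y≈0 (scene pixel 219,170) towards −y. The end stop is near pixel 244,234 and the yellow look-alikes are at 265,268 and 294,254. I'll move over it for a wrist view.

Emit:
drive_tool(commands=[{"tx": -60, "ty": -10, "tz": -20, "gripper": 0.0}, {"tx": -100, "ty": -50, "tz": -60, "gripper": 0.0}, {"tx": -120, "ty": -85, "tz": -108, "gripper": 0.0}, {"tx": -120, "ty": -123, "tz": -156, "gripper": 0.0}, {"tx": -120, "ty": -161, "tz": -204, "gripper": 0.0}])

```text
schema error: expected keys tx, ty, tz, ax, ay, az, gripper
```

Emit:
drive_tool(commands=[{"ty": -38, "tz": -48, "gripper": 0.0}, {"ty": -76, "tz": -96, "gripper": 0.0}, {"ty": -114, "tz": -144, "gripper": 0.0}, {"ty": -152, "tz": -192, "gripper": 0.0}, {"ty": -158, "tz": -200, "gripper": 0.0}])

```text
schema error: expected keys tx, ty, tz, ax, ay, az, gripper
```

```bash
python3 - <<'E'
from h import *
s=bot.state(); print(s); print(toolT(s).round(3))
p,d=snapshot("wrist"); cv2.imwrite("pics/w1.png",p[:,:,::-1]); np.save("w1.npy",d)
for l,z in (("wheel_bar",.108),("nose_face",.04),("transformer",.016),("stop",.016),("clamp",0),("jaw",0)):
    r=pinpoint("wrist",l); print(l,[(np.round(x["position"]),round(x["score"],2),at_z("wrist",x["position"],z,s).round(4)) for x in r[:3]])
E
```

```text
{'clock': 0.9, 'joint_pos': array([-1.38930670e+00,  2.63078934e-01, -4.82975982e-02,  1.25938778e+00,
       -8.16246055e-06,  1.41549297e+00]), 'qvel': array([-1.92813318e-03, -8.69699740e-05, -1.35663054e-04, -1.04309250e-03,
        4.50857932e-04, -1.43027465e-05]), 'joint_efforts': array([-3.75050528e-03, -6.37421966e+01,  3.84772360e+01,  8.63180394e-04,
       -4.21806317e-04, -1.37108134e-05]), 'eef_pos': array([ 0.17348508, -0.49551572,  0.23129009]), 'orientation': array([ 1.16582737,  1.57076329, -1.6389723 ]), 'ft_force': array([ 0.63484695, -0.44997153, -0.54689936]), 'wrist_torque': array([-0.00371872,  0.0288271 , -0.01959754]), 'grip_width': 0.08541266972168732}
[[-0.     0.33  -0.944  0.173]
 [-0.    -0.944 -0.33  -0.496]
 [-1.     0.     0.     0.231]
 [ 0.     0.     0.     1.   ]]
wheel_bar []
nose_face []
transformer []
stop []
clamp []
jaw []
```

View pics/w1.png

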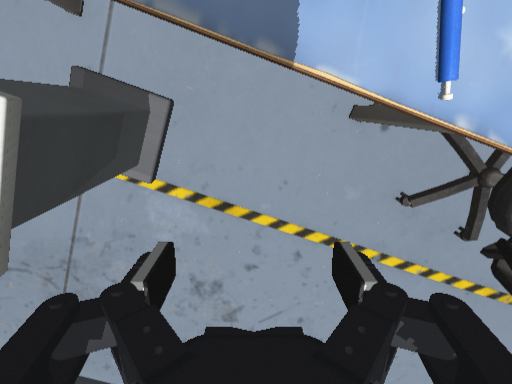

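The call was refused because every key has to be present, so the arm hasn't moved. The wrist picture shows only the floor. Resending with full rows.

Emit:
drive_tool(commands=[{"tx": -60, "ty": -10, "tz": -20, "ax": 0, "ay": 0, "az": 0, "gripper": 0.0}, {"tx": -100, "ty": -50, "tz": -60, "ax": 0, "ay": 0, "az": 0, "gripper": 0.0}, {"tx": -120, "ty": -85, "tz": -108, "ax": 0, "ay": 0, "az": 0, "gripper": 0.0}, {"tx": -120, "ty": -123, "tz": -156, "ax": 0, "ay": 0, "az": 0, "gripper": 0.0}, {"tx": -120, "ty": -161, "tz": -204, "ax": 0, "ay": 0, "az": 0, "gripper": 0.0}])

```text
clock: 1.88
eef_pos: [0.311, -0.2787, 0.3517]
orientation: [1.977, 1.57, -0.828]
ft_force: [1.1, -0.6, 0.6]
grip_width: 0.0427
```

Emit:
drive_tool(commands=[{"tx": 0, "ty": -38, "tz": -48, "ax": 0, "ay": 0, "az": 0, "gripper": 0.0}, {"tx": 0, "ty": -76, "tz": -96, "ax": 0, "ay": 0, "az": 0, "gripper": 0.0}, {"tx": 0, "ty": -114, "tz": -144, "ax": 0, "ay": 0, "az": 0, "gripper": 0.0}, {"tx": 0, "ty": -152, "tz": -192, "ax": 0, "ay": 0, "az": 0, "gripper": 0.0}, {"tx": 0, "ty": -158, "tz": -200, "ax": 0, "ay": 0, "az": 0, "gripper": 0.0}])

```text
clock: 2.5
eef_pos: [0.4488, -0.0606, 0.3514]
orientation: [2.235, 1.57, -0.566]
ft_force: [-0.2, -0.3, 0.1]
grip_width: 0.0429
```

```bash
cat > look.py <<'E'
from h import *
import sys
nm=sys.argv[1]
s=bot.state(); print({k:np.round(v,3) for k,v in s.items()}); print(toolT(s).round(3))
p,d=snapshot("wrist"); cv2.imwrite(f"pics/{nm}.png",p[:,:,::-1]); np.save(f"{nm}.npy",d); np.save(f"{nm}_T.npy",toolT(s))
for l,z in (("wheel_bar",.108),("nose_face",.04),("transformer",.016),("stop",.016),("clamp",0),("jaw",0)):
    if len(sys.argv)>2 and l not in sys.argv[2:]: continue
    r=pinpoint("wrist",l); print(l,[(np.round(x["position"]),round(x["score"],2),at_z("wrist",x["position"],z,s).round(4)) for x in r[:3]])
E
python3 look.py w2
```

```text
{'clock': np.float64(2.5), 'joint_pos': array([-0.314,  0.128,  0.099,  1.541, -0.   ,  2.486]), 'qvel': array([ 0.102,  0.048,  0.059,  0.013, -0.014,  0.118]), 'joint_efforts': array([  2.368, -51.388,  39.056,  -0.164,   0.311,   0.668]), 'eef_pos': array([ 0.449, -0.061,  0.351]), 'orientation': array([ 2.235,  1.57 , -0.566]), 'ft_force': array([-0.178, -0.258,  0.146]), 'wrist_torque': array([ 0.027,  0.003, -0.009]), 'grip_width': np.float64(0.043)}
[[ 0.001  0.334 -0.943  0.449]
 [-0.    -0.943 -0.334 -0.061]
 [-1.     0.001 -0.     0.351]
 [ 0.     0.     0.     1.   ]]
wheel_bar [(array([222., 136.]), 0.72, array([ 0.4693, -0.0056,  0.108 ])), (array([432., 217.]), 0.55, array([ 0.4592, -0.3486,  0.108 ])), (array([228., 130.]), 0.48, array([ 0.4796, -0.0109,  0.108 ]))]
nose_face [(array([277., 155.]), 0.79, array([ 0.46  , -0.0985,  0.04  ]))]
transformer [(array([407., 158.]), 0.97, array([ 0.5294, -0.3223,  0.016 ])), (array([389., 203.]), 0.85, array([ 0.444 , -0.3327,  0.016 ])), (array([300., 167.]), 0.69, array([ 0.4505, -0.1471,  0.016 ]))]
stop [(array([328., 173.]), 0.56, array([ 0.4585, -0.2005,  0.016 ]))]
clamp [(array([228., 127.]), 0.8, array([ 0.4731, -0.0029,  0.    ]))]
jaw []
```

View pics/w2.png

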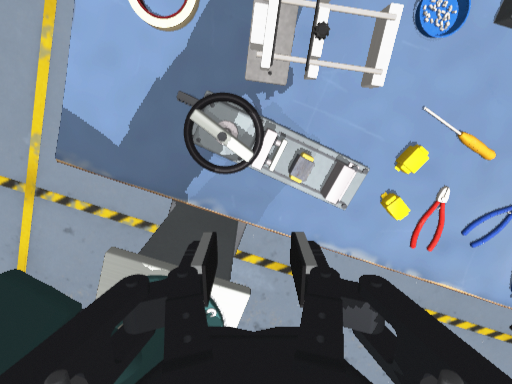

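The wrist view shows the wheel at (223,133), with the crossbar running from (193,112) to (250,158). The grey transformer is at (302,166) between nose and stop at (343,183). Next I'll measure the crossbar, stop and nose from depth.

```bash
cat > cloud.py <<'E'
from h import *
def cloud(nm,cam="wrist"):
    d=np.load(nm+".npy"); m=camera_model(cam); K=np.array(m['intrinsics'])
    T=np.load(nm+"_T.npy")@np.array(m['tool_from_camera']) if cam=="wrist" else camT(cam)[1]
    v,u=np.mgrid[:384,:512]; P=np.stack([(u-K[0,2])/K[0,0]*d,(v-K[1,2])/K[1,1]*d,d],-1)
    W=P@T[:3,:3].T+T[:3,3]; W[d==0]=np.nan; return W
def bar(W,c=(0.472,-0.004),zmin=.108):
    m=(W[...,2]>zmin)&(W[...,2]<.13)&(np.hypot(W[...,0]-c[0],W[...,1]-c[1])<.065)
    q=W[m]; r=cv2.minAreaRect((q[:,:2]*1000).astype(np.float32)); box=cv2.boxPoints(r)
    e=[box[1]-box[0],box[2]-box[1]]; L=max(e,key=np.linalg.norm); 
    return len(q),q.mean(0),np.median(q[:,2]),r,np.arctan2(L[1],L[0])
E
python3 - <<'E'
from cloud import *
W=cloud("w2"); print(bar(W))
p=cv2.imread("pics/w2.png")
for z0,z1 in ((.112,.125),(.05,.06)):
    m=(W[...,2]>z0)&(W[...,2]<z1)
    ys,xs=np.where(m); print(z0,len(xs),xs.mean(),ys.mean())
# bed: z ~.016
m=(abs(W[...,2]-.016)<.004)&(abs(W[...,0]-.46)<.09)&(W[...,1]>-.3)&(W[...,1]<.1)
q=W[m]; print(len(q), cv2.minAreaRect((q[:,:2]*1000).astype(np.float32)))
for uv in ((343,183),(272,150),(280,155),(302,166),(250,158),(223,133)):
    print(uv,W[uv[1],uv[0]].round(4))
cv2.imwrite("pics/w2c.png",cv2.resize(p[80:220,150:390],None,fx=3.3,fy=3.3,interpolation=cv2.INTER_CUBIC))
E
```

```text
(898, array([ 0.47054438, -0.00546386,  0.11835032]), np.float64(0.11857517370891044), ((469.5367126464844, -6.007728576660156), (99.79886627197266, 16.214153289794922), 71.75336456298828), np.float32(1.2523328))
0.112 1282 176.36349453978158 189.53198127925117
0.05 4069 287.1516343081838 102.5600884738265
3288 ((460.0621337890625, -105.59036254882812), (319.8735046386719, 90.17961883544922), 84.75360870361328)
(343, 183) [ 0.4557 -0.2165  0.0577]
(272, 150) [ 0.4627 -0.0893  0.0172]
(280, 155) [ 0.4632 -0.1011  0.0488]
(302, 166) [ 0.458  -0.1431  0.047 ]
(250, 158) [ 0.4542 -0.0524  0.1186]
(223, 133) [ 0.4748 -0.0065  0.1224]
```

View pics/w2c.png

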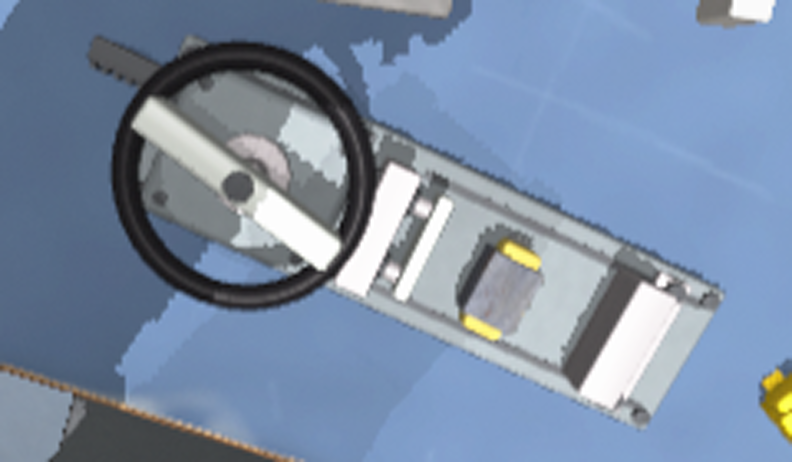

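```bash
cat >> cloud.py <<'E'
O=np.array([.4694,-.006]); AX=np.deg2rad(-95.25); EX=np.array([np.cos(AX),np.sin(AX)]); EY=np.array([-EX[1],EX[0]])
def toclamp(W):
    r=W[...,:2]-O; return np.stack([r@EX,r@EY,W[...,2]],-1)
E
python3 - <<'E'
from cloud import *
C=toclamp(cloud("w2"))
m=(abs(C[...,1])<.02)&(C[...,0]>.04)&(C[...,0]<.25)&(C[...,2]>.022)
for x0 in range(40,250,2):
    k=m&(C[...,0]*1000>=x0)&(C[...,0]*1000<x0+2)
    if k.any(): print(x0,k.sum(),np.percentile(C[k][:,2]*1000,[5,50,95]).round(0))
m=(C[...,0]>.1)&(C[...,0]<.2)&(abs(C[...,2]-.047)<.003)&(abs(C[...,1])<.03)
print(cv2.minAreaRect((C[m][:,:2]*1000).astype(np.float32)))
E
```

```text
40 308 [ 59. 432. 439.]
42 468 [106. 435. 443.]
44 483 [102. 436. 444.]
46 470 [102. 436. 444.]
48 456 [103. 437. 444.]
50 446 [103. 437. 444.]
52 461 [103. 437. 444.]
54 560 [103. 438. 450.]
56 736 [426. 442. 450.]
58 784 [427. 440. 450.]
60 757 [426. 437. 450.]
62 763 [422. 436. 450.]
64 731 [418. 436. 450.]
66 627 [ 59. 435. 446.]
68 518 [ 59. 431. 442.]
70 678 [357. 407. 435.]
72 729 [357. 396. 443.]
74 707 [359. 394. 443.]
76 426 [360. 400. 443.]
78 304 [356. 395. 414.]
80 200 [361. 382. 405.]
82 131 [ 41. 375. 407.]
84 123 [ 41. 404. 408.]
86 217 [324. 406. 409.]
88 492 [ 42. 407. 411.]
90 664 [398. 409. 419.]
92 763 [400. 415. 428.]
94 1058 [406. 426. 444.]
96 1543 [408. 430. 443.]
98 1691 [410. 430. 443.]
100 1399 [411. 428. 443.]
102 934 [412. 430. 444.]
104 488 [411. 433. 444.]
106 199 [408. 415. 443.]
108 20 [409. 412. 442.]
124 66 [23. 35. 46.]
126 32 [38. 46. 48.]
128 25 [37. 47. 48.]
130 33 [33. 46. 47.]
132 30 [43. 47. 48.]
134 29 [43. 47. 48.]
136 25 [43. 47. 48.]
138 30 [43. 47. 48.]
140 25 [43. 46. 48.]
142 28 [42. 47. 48.]
144 27 [44. 47. 48.]
146 26 [44. 47. 48.]
148 30 [43. 47. 48.]
150 23 [43. 46. 48.]
152 26 [45. 47. 48.]
154 13 [42. 47. 48.]
196 178 [24. 41. 56.]
198 31 [54. 57. 57.]
200 29 [56. 57. 58.]
202 26 [55. 57. 58.]
204 30 [55. 57. 58.]
206 25 [56. 57. 58.]
208 25 [56. 57. 58.]
210 30 [55. 57. 59.]
212 28 [55. 57. 59.]
214 23 [56. 57. 58.]
216 26 [55. 57. 58.]
218 6 [56. 56. 56.]
232 16 [24. 25. 26.]
234 22 [23. 25. 26.]
236 8 [23. 24. 25.]
((161.3625946044922, 0.8227272033691406), (72.80766296386719, 55.967411041259766), 0.05093538761138916)
```

```bash
python3 - <<'E'
from cloud import *
C=toclamp(cloud("w2"))
m=(abs(C[...,1])<.028)&(C[...,0]>.04)&(C[...,0]<.13)&(C[...,2]>.022)&(C[...,2]<.065)
for x0 in range(40,115,1):
    k=m&(C[...,0]*1000>=x0)&(C[...,0]*1000<x0+1)
    if k.any(): print(x0,k.sum(),np.percentile(C[k][:,2]*1000,[5,50,95]).round(0))
W=cloud("w2")
for nm,lo,hi,z0,z1 in (("stop",.18,.24,.053,.06),("tr",.11,.17,.044,.05),("nose",.08,.12,.038,.045),("jaw",.04,.09,.053,.06)):
    k=(C[...,0]>lo)&(C[...,0]<hi)&(C[...,2]>z0)&(C[...,2]<z1)&(abs(C[...,1])<.04)
    q=C[k][:,:2]*1000; print(nm,len(q),np.percentile(q,[1,99],axis=0).round(1).tolist(),cv2.minAreaRect(q.astype(np.float32)))
E
```

```text
40 11 [58. 59. 60.]
41 10 [58. 59. 60.]
42 11 [57. 58. 60.]
43 9 [57. 57. 59.]
44 9 [56. 58. 59.]
45 7 [55. 56. 56.]
46 1 [54. 54. 54.]
47 4 [32. 33. 33.]
48 1 [31. 31. 31.]
55 2 [37. 38. 38.]
56 1 [37. 37. 37.]
57 11 [32. 45. 57.]
58 6 [56. 57. 58.]
59 9 [57. 58. 59.]
60 12 [57. 58. 58.]
61 18 [57. 58. 59.]
62 23 [56. 58. 59.]
63 19 [57. 58. 59.]
64 24 [57. 58. 59.]
65 20 [57. 58. 59.]
66 21 [57. 58. 59.]
67 24 [57. 58. 59.]
68 18 [57. 58. 59.]
69 22 [57. 58. 59.]
70 20 [56. 58. 59.]
71 21 [57. 58. 59.]
72 22 [57. 58. 59.]
73 20 [56. 58. 60.]
74 20 [56. 58. 59.]
75 8 [55. 56. 57.]
77 8 [41. 42. 44.]
78 10 [37. 42. 44.]
79 9 [39. 42. 43.]
80 7 [39. 41. 42.]
81 7 [38. 40. 42.]
82 6 [39. 40. 41.]
83 8 [39. 41. 42.]
84 7 [40. 41. 42.]
85 6 [39. 41. 41.]
86 7 [39. 40. 41.]
87 8 [36. 41. 42.]
88 61 [28. 41. 49.]
89 30 [43. 49. 50.]
90 16 [48. 49. 50.]
91 18 [45. 49. 51.]
92 25 [48. 50. 50.]
93 18 [48. 49. 50.]
94 17 [48. 49. 51.]
95 21 [49. 49. 50.]
96 7 [48. 48. 49.]
stop 501 [[196.8, -32.2], [218.4, 32.0]] ((207.62417602539062, -0.040424346923828125), (21.92959213256836, 65.77631378173828), 0.3108115494251251)
tr 380 [[125.4, -21.2], [154.6, 14.7]] ((140.01315307617188, -3.1658992767333984), (45.26157760620117, 30.062786102294922), 89.75648498535156)
nose 76 [[80.1, -23.6], [88.9, 25.9]] ((84.51459503173828, 1.5488262176513672), (52.041385650634766, 9.041007041931152), 89.25629425048828)
jaw 457 [[40.4, -31.8], [75.2, 32.4]] ((57.75421905517578, 0.24139404296875), (65.55374908447266, 35.552886962890625), 89.91545104980469)
```

Fit results: shaft at (0.4694, −0.006), crossbar at 71.75°, clamp x axis at −95.25°, jaw travel ≈2.4 mm and stop face at x≈196.6 mm. Half-pressed means a travel of about 78.6 mm, so about 7.62 rad of clockwise turning. I'll turn the tool back (to j6≈−1.27) so one grip covers a long turn.

Emit:
drive_tool(commands=[{"tx": 20, "ty": -9, "tz": -8, "ax": -0.18, "ay": 0, "az": 0, "gripper": 0}, {"tx": 40, "ty": -18, "tz": -16, "ax": -0.36, "ay": 0, "az": 0, "gripper": 0}, {"tx": 60, "ty": -27, "tz": -24, "ax": -0.54, "ay": 0, "az": 0, "gripper": 0}, {"tx": 80, "ty": -36, "tz": -32, "ax": -0.72, "ay": 0, "az": 0, "gripper": 0}, {"tx": 100, "ty": -44.6, "tz": -37.7, "ax": -0.9, "ay": 0, "az": 0, "gripper": 0}])

```text
clock: 3.48
eef_pos: [0.4682, -0.0109, 0.2512]
orientation: [1.134, 1.569, -0.769]
ft_force: [-0.5, 0.3, -0.2]
grip_width: 0.0429
```

Emit:
drive_tool(commands=[{"tx": 10, "ty": 0, "tz": 0, "ax": -0.18, "ay": 0, "az": 0, "gripper": 0}, {"tx": 20, "ty": 0, "tz": 0, "ax": -0.36, "ay": 0, "az": 0, "gripper": 0}, {"tx": 30, "ty": 0, "tz": 0, "ax": -0.54, "ay": 0, "az": 0, "gripper": 0}, {"tx": 40, "ty": 0, "tz": 0, "ax": -0.72, "ay": 0, "az": 0, "gripper": 0}, {"tx": 50, "ty": 0, "tz": 0, "ax": -0.9, "ay": 0, "az": 0, "gripper": 0}])

```text
clock: 4.1
eef_pos: [0.468, -0.012, 0.201]
orientation: [0.268, 1.569, -0.731]
ft_force: [-0.2, -1.4, -0.6]
grip_width: 0.0429
```

Emit:
drive_tool(commands=[{"tx": 0, "ty": 0, "tz": 0, "ax": -0.18, "ay": 0, "az": 0, "gripper": 0}, {"tx": 0, "ty": 0, "tz": 0, "ax": -0.36, "ay": 0, "az": 0, "gripper": 0}, {"tx": 0, "ty": 0, "tz": 0, "ax": -0.54, "ay": 0, "az": 0, "gripper": 0}, {"tx": 0, "ty": 0, "tz": 0, "ax": -0.72, "ay": 0, "az": 0, "gripper": 0}, {"tx": 0, "ty": 0, "tz": 0, "ax": -0.9, "ay": 0, "az": 0, "gripper": 0}])

```text
clock: 4.72
eef_pos: [0.4678, -0.013, 0.2011]
orientation: [-0.614, 1.569, -0.709]
ft_force: [0.5, 0.4, -1.0]
grip_width: 0.0422
```

Emit:
drive_tool(commands=[{"tx": 0, "ty": 0, "tz": 0, "ax": -0.18, "ay": 0, "az": 0, "gripper": 0}, {"tx": 0, "ty": 0, "tz": 0, "ax": -0.36, "ay": 0, "az": 0, "gripper": 0}, {"tx": 0, "ty": 0, "tz": 0, "ax": -0.54, "ay": 0, "az": 0, "gripper": 0}, {"tx": 0, "ty": 0, "tz": 0, "ax": -0.72, "ay": 0, "az": 0, "gripper": 0}, {"tx": 0, "ty": 0, "tz": 0, "ax": -0.9, "ay": 0, "az": 0, "gripper": 0}])

```text
clock: 5.35
eef_pos: [0.4676, -0.014, 0.2012]
orientation: [-1.498, 1.569, -0.689]
ft_force: [0.3, -0.3, -0.3]
grip_width: 0.0429
```

```bash
cat > need.py <<'E'
from cloud import *
import sys
# need.py tool_y_angle_deg z : deltas in tool frame to reach shaft
s=bot.state(); T=toolT(s); a=float(sys.argv[1]); z=float(sys.argv[2])
phi=np.degrees(np.arctan2(T[1,1],T[0,1])); 
x=np.array([0,0,-1.]);y=np.array([np.cos(np.radians(a)),np.sin(np.radians(a)),0]); Rt=np.stack([x,y,np.cross(x,y)],1)
print("clock",s['clock'],"j",s['joint_pos'].round(3),"phi",phi.round(2),"F",s['ft_force'].round(1),"M",s['wrist_torque'].round(2),"grip",round(s['grip_width'],4),"eef",s['eef_pos'].round(4))
print("shift mm",(T[:3,:3].T@(np.array([*O,z])-T[:3,3])*1000).round(1),"rotvec",R.from_matrix(T[:3,:3].T@Rt).as_rotvec().round(3))
E
python3 need.py 161.75 0.09
```

```text
clock 5.35 j [-2.040e-01  1.770e-01 -2.480e-01  1.144e+00 -1.000e-03 -1.013e+00] phi 136.37 F [ 0.3 -0.3 -0.3] M [-0.    0.    0.05] grip 0.0429 eef [ 0.4676 -0.014   0.2012]
shift mm [111.2   4.5   7. ] rotvec [-0.443 -0.     0.002]
```

Emit:
drive_tool(commands=[{"tx": 0, "ty": 2, "tz": 4, "ax": -0.17, "ay": 0, "az": 0, "gripper": 0}, {"tx": 0, "ty": 4.5, "tz": 7, "ax": -0.34, "ay": 0, "az": 0.002, "gripper": 0}, {"tx": 0, "ty": 4.5, "tz": 7, "ax": -0.443, "ay": 0, "az": 0.002, "gripper": 0}, {"tx": 0, "ty": 4.5, "tz": 7, "ax": -0.443, "ay": 0, "az": 0.002, "gripper": 0}])

```text
clock: 5.85
eef_pos: [0.469, -0.0066, 0.2013]
orientation: [-2.583, 1.57, -1.333]
ft_force: [-0.6, -0.0, 0.5]
grip_width: 0.0427
```

```bash
python3 look.py w3 wheel_bar; python3 need.py 161.75 0.09; python3 -c "
from cloud import *
print(bar(cloud('w3')))"
```

```text
{'clock': np.float64(5.85), 'joint_pos': array([-0.188,  0.18 , -0.243,  1.147, -0.   , -1.438]), 'qvel': array([ 0.005,  0.001, -0.001,  0.001,  0.001,  0.061]), 'joint_efforts': array([ 2.1300e-01, -5.4815e+01,  3.7481e+01,  1.0000e-03,  5.0000e-03,
       -1.1910e+00]), 'eef_pos': array([ 0.469, -0.007,  0.201]), 'orientation': array([-2.583,  1.57 , -1.333]), 'ft_force': array([-0.646, -0.041,  0.519]), 'wrist_torque': array([ 0.022, -0.004, -0.035]), 'grip_width': np.float64(0.043)}
[[ 0.    -0.949  0.315  0.469]
 [-0.001  0.315  0.949 -0.007]
 [-1.    -0.    -0.     0.201]
 [ 0.     0.     0.     1.   ]]
wheel_bar [(array([253., 198.]), 0.91, array([ 0.4697, -0.0031,  0.108 ]))]
clock 5.95 j [-0.187  0.18  -0.243  1.147 -0.    -1.436] phi 161.54 F [-0.2  0.8  0.3] M [0.06 0.   0.06] grip 0.0428 eef [ 0.4691 -0.0064  0.2013]
shift mm [ 1.113e+02 -1.000e-01  5.000e-01] rotvec [-0.004 -0.     0.   ]
(1894, array([ 0.46843864, -0.00965483,  0.11865933]), np.float64(0.11861600959322785), ((469.8143615722656, -6.308139801025391), (99.01416015625, 15.53886890411377), 72.1099853515625), np.float32(1.2585565))
```

View pics/w3.png

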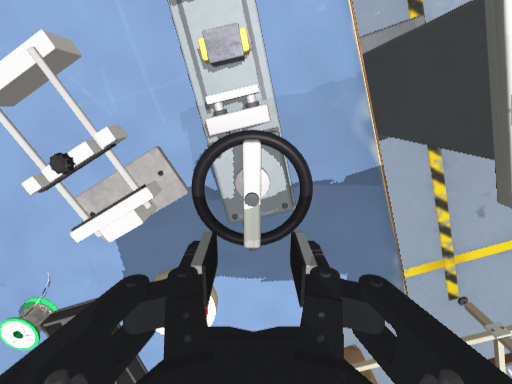

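The crossbar is vertical in the picture at column 252 and lines up with the fingers. The second fit agrees within 0.5 mm. I'll go down and grip.

Emit:
drive_tool(commands=[{"tx": 35, "ty": 0, "tz": 0.5, "ax": 0, "ay": 0, "az": 0, "gripper": 0}, {"tx": 70, "ty": 0, "tz": 0.5, "ax": 0, "ay": 0, "az": 0, "gripper": 0}, {"tx": 100, "ty": 0, "tz": 0.5, "ax": 0, "ay": 0, "az": 0, "gripper": 0}, {"tx": 111, "ty": 0, "tz": 0.5, "ax": 0, "ay": 0, "az": 0, "gripper": 0}, {"tx": 111, "ty": 0, "tz": 0.5, "ax": 0, "ay": 0, "az": 0, "gripper": 0}])

```text
clock: 6.58
eef_pos: [0.4692, -0.0062, 0.0904]
orientation: [2.772, 1.57, -2.264]
ft_force: [0.0, 0.4, 0.6]
grip_width: 0.0428
```

Emit:
drive_tool(commands=[{"tx": 0, "ty": 0, "tz": 0, "ax": 0, "ay": 0, "az": 0, "gripper": -1}, {"tx": 0, "ty": 0, "tz": 0, "ax": 0, "ay": 0, "az": 0, "gripper": -1}, {"tx": 0, "ty": 0, "tz": 0, "ax": 0, "ay": 0, "az": 0, "gripper": -1}, {"tx": 0, "ty": 0, "tz": 0, "ax": 0, "ay": 0, "az": 0, "gripper": -1}], newtons=60)

```text
clock: 7.08
eef_pos: [0.4709, -0.0066, 0.0917]
orientation: [-1.669, 1.567, -0.422]
ft_force: [3.5, -2.1, 4.1]
grip_width: 0.0147
```

```bash
python3 need.py 161.75 0.09
```

```text
clock 7.075 j [-1.870e-01  2.620e-01 -4.560e-01  8.500e-01 -1.000e-03 -1.434e+00] phi 161.47 F [ 3.5 -2.1  4.1] M [-0.35 -0.68  0.14] grip 0.0147 eef [ 0.4709 -0.0066  0.0917]
shift mm [1.7 1.6 0.1] rotvec [-0.005 -0.     0.004]
```

Gripped: opening 14.7 mm, small forces. Turning clockwise.

Emit:
drive_tool(commands=[{"tx": 0, "ty": 0, "tz": 0, "ax": 0.1, "ay": 0, "az": 0, "gripper": -1}, {"tx": 0, "ty": 0, "tz": 0, "ax": 0.25, "ay": 0, "az": 0, "gripper": -1}, {"tx": 0, "ty": 0, "tz": 0, "ax": 0.4, "ay": 0, "az": 0, "gripper": -1}, {"tx": 0, "ty": 0, "tz": 0, "ax": 0.55, "ay": 0, "az": 0, "gripper": -1}, {"tx": 0, "ty": 0, "tz": 0, "ax": 0.7, "ay": 0, "az": 0, "gripper": -1}])

```text
clock: 7.7
eef_pos: [0.4711, -0.0068, 0.0918]
orientation: [-1.019, 1.567, -0.477]
ft_force: [4.3, -2.2, -12.3]
grip_width: 0.0149
```

```bash
python3 need.py 121.4 0.09; python3 look.py w4 wheel_bar
```

```text
clock 7.7 j [-0.187  0.262 -0.455  0.85  -0.001 -0.729] phi 121.08 F [  4.3  -2.2 -12.3] M [-0.35 -0.66  0.28] grip 0.0149 eef [ 0.4711 -0.0068  0.0918]
shift mm [ 1.8  1.6 -1. ] rotvec [-0.006  0.002  0.003]
{'clock': np.float64(7.7), 'joint_pos': array([-0.187,  0.262, -0.455,  0.85 , -0.001, -0.729]), 'qvel': array([-1.000e-03,  1.000e-03,  2.000e-03,  0.000e+00, -1.000e-03,
        1.192e+00]), 'joint_efforts': array([  0.852, -63.582,  34.009,   1.601,   0.389,  -2.227]), 'eef_pos': array([ 0.471, -0.007,  0.092]), 'orientation': array([-1.019,  1.567, -0.477]), 'ft_force': array([  4.251,  -2.237, -12.341]), 'wrist_torque': array([-0.353, -0.661,  0.277]), 'grip_width': np.float64(0.015)}
[[ 0.004 -0.516  0.856  0.471]
 [-0.002  0.856  0.516 -0.007]
 [-1.    -0.003  0.002  0.092]
 [ 0.     0.     0.     1.   ]]
wheel_bar [(array([253., 260.]), 0.83, array([ 0.4712, -0.0053,  0.108 ])), (array([35., 45.]), 0.42, array([ 0.4305, -0.1372,  0.108 ]))]
```

View pics/w4.png

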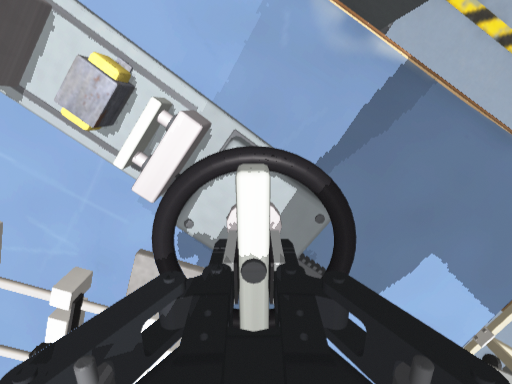

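The wheel follows the gripper: the bar stays in the fingers at column 253 and the jaw has moved. Continuing.

Emit:
drive_tool(commands=[{"tx": 0, "ty": 0, "tz": 0, "ax": 0.16, "ay": 0, "az": 0, "gripper": -1}, {"tx": 0, "ty": 0, "tz": 0, "ax": 0.32, "ay": 0, "az": 0, "gripper": -1}, {"tx": 0, "ty": 0, "tz": 0, "ax": 0.48, "ay": 0, "az": 0, "gripper": -1}, {"tx": 0, "ty": 0, "tz": 0, "ax": 0.64, "ay": 0, "az": 0, "gripper": -1}, {"tx": 0, "ty": 0, "tz": 0, "ax": 0.8, "ay": 0, "az": 0, "gripper": -1}])

```text
clock: 8.43
eef_pos: [0.4712, -0.0071, 0.0918]
orientation: [-0.373, 1.566, -0.629]
ft_force: [4.2, -4.9, -13.8]
grip_width: 0.0147
```

Emit:
drive_tool(commands=[{"tx": 0, "ty": 0, "tz": 0, "ax": 0.16, "ay": 0, "az": 0, "gripper": -1}, {"tx": 0, "ty": 0, "tz": 0, "ax": 0.32, "ay": 0, "az": 0, "gripper": -1}, {"tx": 0, "ty": 0, "tz": 0, "ax": 0.48, "ay": 0, "az": 0, "gripper": -1}, {"tx": 0, "ty": 0, "tz": 0, "ax": 0.64, "ay": 0, "az": 0, "gripper": -1}, {"tx": 0, "ty": 0, "tz": 0, "ax": 0.8, "ay": 0, "az": 0, "gripper": -1}])

```text
clock: 9.05
eef_pos: [0.471, -0.0074, 0.0917]
orientation: [0.226, 1.566, -0.831]
ft_force: [1.6, -5.3, -12.0]
grip_width: 0.0147
```

```bash
python3 need.py 121.4 0.09
```

```text
clock 9.05 j [-0.187  0.262 -0.455  0.85  -0.003  0.87 ] phi 29.42 F [  1.6  -5.3 -12. ] M [-0.64 -0.08  0.28] grip 0.0147 eef [ 0.471  -0.0074  0.0917]
shift mm [ 1.7 -0.7 -2. ] rotvec [-1.605  0.004  0.003]
```

Emit:
drive_tool(commands=[{"tx": 0, "ty": 0, "tz": 0, "ax": 0.16, "ay": 0, "az": 0, "gripper": -1}, {"tx": 0, "ty": 0, "tz": 0, "ax": 0.32, "ay": 0, "az": 0, "gripper": -1}, {"tx": 0, "ty": 0, "tz": 0, "ax": 0.48, "ay": 0, "az": 0, "gripper": -1}, {"tx": 0, "ty": 0, "tz": 0, "ax": 0.64, "ay": 0, "az": 0, "gripper": -1}, {"tx": 0, "ty": 0, "tz": 0, "ax": 0.8, "ay": 0, "az": 0, "gripper": -1}])

```text
clock: 9.68
eef_pos: [0.4706, -0.0074, 0.0917]
orientation: [0.891, 1.567, -0.967]
ft_force: [0.6, -2.4, -10.3]
grip_width: 0.015
```

Emit:
drive_tool(commands=[{"tx": 0, "ty": 0, "tz": 0, "ax": 0.16, "ay": 0, "az": 0, "gripper": -1}, {"tx": 0, "ty": 0, "tz": 0, "ax": 0.32, "ay": 0, "az": 0, "gripper": -1}, {"tx": 0, "ty": 0, "tz": 0, "ax": 0.48, "ay": 0, "az": 0, "gripper": -1}, {"tx": 0, "ty": 0, "tz": 0, "ax": 0.64, "ay": 0, "az": 0, "gripper": -1}, {"tx": 0, "ty": 0, "tz": 0, "ax": 0.8, "ay": 0, "az": 0, "gripper": -1}])

```text
clock: 10.3
eef_pos: [0.4704, -0.0072, 0.0917]
orientation: [1.639, 1.567, -1.02]
ft_force: [2.3, 1.5, -10.6]
grip_width: 0.0147
```

Emit:
drive_tool(commands=[{"tx": 0, "ty": 0, "tz": 0, "ax": 0.14, "ay": 0, "az": 0, "gripper": -1}, {"tx": 0, "ty": 0, "tz": 0, "ax": 0.28, "ay": 0, "az": 0, "gripper": -1}, {"tx": 0, "ty": 0, "tz": 0, "ax": 0.36, "ay": 0, "az": 0, "gripper": -1}, {"tx": 0, "ty": 0, "tz": 0, "ax": 0.36, "ay": 0, "az": 0, "gripper": -1}])

```text
clock: 10.8
eef_pos: [0.4703, -0.0071, 0.0917]
orientation: [2.048, 1.568, -0.968]
ft_force: [3.1, -0.3, -11.5]
grip_width: 0.0147
```

```bash
python3 need.py -86 0.09; python3 look.py w5 wheel_bar transformer nose_face stop
```

```text
clock 10.8 j [-1.870e-01  2.620e-01 -4.550e-01  8.520e-01 -2.000e-03  2.829e+00] phi -82.81 F [  3.1  -0.3 -11.5] M [ 0.22 -0.48 -0.24] grip 0.0147 eef [ 0.4703 -0.0071  0.0917]
shift mm [ 1.7 -1.2  0.8] rotvec [ 0.056 -0.001 -0.003]
{'clock': np.float64(10.8), 'joint_pos': array([-1.870e-01,  2.620e-01, -4.550e-01,  8.520e-01, -2.000e-03,
        2.829e+00]), 'qvel': array([ 0.   ,  0.   ,  0.   , -0.001,  0.002, -0.03 ]), 'joint_efforts': array([  0.064, -63.083,  34.608,   1.051,  -0.383,   0.658]), 'eef_pos': array([ 0.47 , -0.007,  0.092]), 'orientation': array([ 2.048,  1.568, -0.968]), 'ft_force': array([  3.112,  -0.339, -11.461]), 'wrist_torque': array([ 0.225, -0.482, -0.237]), 'grip_width': np.float64(0.015)}
[[ 0.002  0.125 -0.992  0.47 ]
 [-0.003 -0.992 -0.125 -0.007]
 [-1.     0.003 -0.001  0.092]
 [ 0.     0.     0.     1.   ]]
wheel_bar [(array([253., 258.]), 0.98, array([ 0.4698, -0.0057,  0.108 ]))]
nose_face [(array([417., 243.]), 0.81, array([ 0.4587, -0.1408,  0.04  ])), (array([250., 195.]), 0.42, array([ 0.4827, -0.0022,  0.04  ]))]
transformer [(array([419., 240.]), 0.72, array([ 0.4507, -0.159 ,  0.016 ]))]
stop [(array([464., 245.]), 0.84, array([ 0.4519, -0.2017,  0.016 ]))]
```

View pics/w5.png

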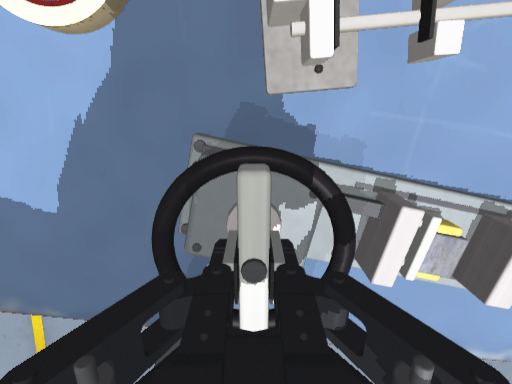

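Turned 4.26 rad so far. The nose (417,243) now touches the transformer and is pushing it upright towards the stop. Releasing, lifting, turning back half a turn and regripping.

Emit:
drive_tool(commands=[{"tx": 0, "ty": 0, "tz": 0, "ax": 0, "ay": 0, "az": 0, "gripper": 0}, {"tx": 0, "ty": 0, "tz": 0, "ax": 0, "ay": 0, "az": 0, "gripper": 0}, {"tx": 0, "ty": 0, "tz": 0, "ax": 0, "ay": 0, "az": 0, "gripper": 0}, {"tx": -25, "ty": 0, "tz": 0, "ax": 0, "ay": 0, "az": 0, "gripper": 0}, {"tx": -55, "ty": 0, "tz": 0, "ax": 0, "ay": 0, "az": 0, "gripper": 0}])

```text
clock: 11.68
eef_pos: [0.4699, -0.0069, 0.1473]
orientation: [1.803, 1.568, -1.215]
ft_force: [0.2, 0.2, -0.2]
grip_width: 0.0429
```

Emit:
drive_tool(commands=[{"tx": 0, "ty": 0, "tz": 0, "ax": -0.18, "ay": 0, "az": 0, "gripper": 0}, {"tx": 0, "ty": 0, "tz": 0, "ax": -0.36, "ay": 0, "az": 0, "gripper": 0}, {"tx": 0, "ty": 0, "tz": 0, "ax": -0.54, "ay": 0, "az": 0, "gripper": 0}, {"tx": 0, "ty": 0, "tz": 0, "ax": -0.72, "ay": 0, "az": 0, "gripper": 0}, {"tx": 0, "ty": 0, "tz": 0, "ax": -0.9, "ay": 0, "az": 0, "gripper": 0}])

```text
clock: 12.3
eef_pos: [0.4699, -0.007, 0.1475]
orientation: [0.941, 1.568, -1.17]
ft_force: [0.8, -0.2, 0.7]
grip_width: 0.0426
```

Emit:
drive_tool(commands=[{"tx": 0, "ty": 0, "tz": 0, "ax": -0.18, "ay": 0, "az": 0, "gripper": 0}, {"tx": 0, "ty": 0, "tz": 0, "ax": -0.36, "ay": 0, "az": 0, "gripper": 0}, {"tx": 0, "ty": 0, "tz": 0, "ax": -0.54, "ay": 0, "az": 0, "gripper": 0}, {"tx": 0, "ty": 0, "tz": 0, "ax": -0.72, "ay": 0, "az": 0, "gripper": 0}, {"tx": 0, "ty": 0, "tz": 0, "ax": -0.9, "ay": 0, "az": 0, "gripper": 0}])

```text
clock: 12.92
eef_pos: [0.4699, -0.0071, 0.1476]
orientation: [0.077, 1.568, -1.128]
ft_force: [-0.1, -0.3, -0.5]
grip_width: 0.0431
```

Emit:
drive_tool(commands=[{"tx": 0, "ty": 0, "tz": 0, "ax": -0.18, "ay": 0, "az": 0, "gripper": 0}, {"tx": 0, "ty": 0, "tz": 0, "ax": -0.36, "ay": 0, "az": 0, "gripper": 0}, {"tx": 0, "ty": 0, "tz": 0, "ax": -0.54, "ay": 0, "az": 0, "gripper": 0}, {"tx": 0, "ty": 0, "tz": 0, "ax": -0.72, "ay": 0, "az": 0, "gripper": 0}, {"tx": 0, "ty": 0, "tz": 0, "ax": -0.9, "ay": 0, "az": 0, "gripper": 0}])

```text
clock: 13.55
eef_pos: [0.47, -0.0071, 0.1478]
orientation: [-0.777, 1.567, -1.077]
ft_force: [-0.2, -0.3, -1.2]
grip_width: 0.0426
```

```bash
sed -i 's/O=np.array(\[.4694,-.006\])/O=np.array([.4700,-.0064])/' cloud.py; python3 need.py 97.2 0.091; python3 look.py w6 wheel_bar transformer nose_face stop;  python3 -c "
from cloud import *
print(bar(cloud('w6')))"
```

```text
clock 13.55 j [-0.187  0.213 -0.353  1.003 -0.003  0.112] phi 72.86 F [-0.2 -0.3 -1.2] M [-0.02 -0.03  0.01] grip 0.0426 eef [ 0.47   -0.0071  0.1478]
shift mm [56.8  0.8 -0.3] rotvec [-0.425  0.002  0.003]
{'clock': np.float64(13.55), 'joint_pos': array([-0.187,  0.213, -0.353,  1.003, -0.003,  0.112]), 'qvel': array([ 1.000e-03,  1.000e-03, -1.000e-03, -2.000e-03,  2.000e-03,
       -1.431e+00]), 'joint_efforts': array([ 1.0000e-03, -5.6088e+01,  3.5551e+01, -2.5000e-02, -1.0000e-02,
        3.0180e+00]), 'eef_pos': array([ 0.47 , -0.007,  0.148]), 'orientation': array([-0.777,  1.567, -1.077]), 'ft_force': array([-0.156, -0.291, -1.201]), 'wrist_torque': array([-0.024, -0.029,  0.013]), 'grip_width': np.float64(0.043)}
[[ 0.002  0.295  0.956  0.47 ]
 [-0.003  0.956 -0.295 -0.007]
 [-1.    -0.002  0.002  0.148]
 [ 0.     0.     0.     1.   ]]
wheel_bar [(array([255., 218.]), 0.7, array([ 0.4698, -0.005 ,  0.108 ]))]
nose_face [(array([122., 214.]), 0.56, array([ 0.4548, -0.1401,  0.04  ]))]
transformer [(array([ 28., 294.]), 0.77, array([ 0.5231, -0.3097,  0.016 ])), (array([113., 211.]), 0.56, array([ 0.4543, -0.1627,  0.016 ]))]
stop [(array([ 80., 217.]), 0.68, array([ 0.4499, -0.2003,  0.016 ]))]
(3184, array([ 0.46505428, -0.00554548,  0.11818032]), np.float64(0.11850823242325967), ((469.9509582519531, -5.895711898803711), (99.95977783203125, 16.34093475341797), 7.176241874694824), np.float32(0.12524906))
```

View pics/w6.png

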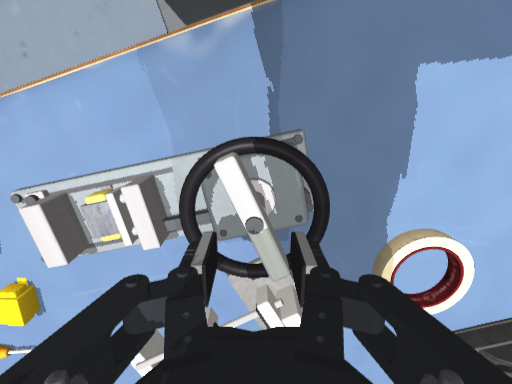

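The bar is at 7.2°, as predicted, and the fingers are open 43 mm and clear. Finish the turn-back and regrip.

Emit:
drive_tool(commands=[{"tx": 0, "ty": 0.5, "tz": 0, "ax": -0.17, "ay": 0, "az": 0.003, "gripper": 0}, {"tx": 0, "ty": 0.8, "tz": -0.3, "ax": -0.34, "ay": 0.002, "az": 0.003, "gripper": 0}, {"tx": 0, "ty": 0.8, "tz": -0.3, "ax": -0.425, "ay": 0.002, "az": 0.003, "gripper": 0}, {"tx": 30, "ty": 0.8, "tz": -0.3, "ax": -0.425, "ay": 0.002, "az": 0.003, "gripper": 0}, {"tx": 56, "ty": 0.8, "tz": -0.3, "ax": -0.425, "ay": 0.002, "az": 0.003, "gripper": 0}])

```text
clock: 14.42
eef_pos: [0.4701, -0.0064, 0.091]
orientation: [0.467, 1.57, 0.58]
ft_force: [0.5, -0.4, 0.1]
grip_width: 0.0429
```

Emit:
drive_tool(commands=[{"tx": 0, "ty": 0, "tz": 0, "ax": 0, "ay": 0, "az": 0, "gripper": 0}, {"tx": 0, "ty": 0, "tz": 0, "ax": 0, "ay": 0, "az": 0, "gripper": -1}, {"tx": 0, "ty": 0, "tz": 0, "ax": 0, "ay": 0, "az": 0, "gripper": -1}, {"tx": 0, "ty": 0, "tz": 0, "ax": 0, "ay": 0, "az": 0, "gripper": -1}, {"tx": 0, "ty": 0, "tz": 0, "ax": 0, "ay": 0, "az": 0, "gripper": -1}], newtons=60)

```text
clock: 15.05
eef_pos: [0.4708, -0.007, 0.0922]
orientation: [-0.685, 1.568, -0.573]
ft_force: [-0.9, -4.3, 5.2]
grip_width: 0.0155
```

```bash
python3 need.py 97.2 0.091
```

```text
clock 15.05 j [-0.188  0.262 -0.454  0.853 -0.001 -0.299] phi 96.41 F [-0.9 -4.3  5.2] M [-0.88  0.33  0.29] grip 0.0155 eef [ 0.4708 -0.007   0.0922]
shift mm [ 1.2  0.7 -0.7] rotvec [-0.014  0.002  0.002]
```

Emit:
drive_tool(commands=[{"tx": 0, "ty": 0, "tz": 0, "ax": 0.1, "ay": 0, "az": 0, "gripper": -1}, {"tx": 0, "ty": 0, "tz": 0, "ax": 0.25, "ay": 0, "az": 0, "gripper": -1}, {"tx": 0, "ty": 0, "tz": 0, "ax": 0.4, "ay": 0, "az": 0, "gripper": -1}, {"tx": 0, "ty": 0, "tz": 0, "ax": 0.55, "ay": 0, "az": 0, "gripper": -1}, {"tx": 0, "ty": 0, "tz": 0, "ax": 0.7, "ay": 0, "az": 0, "gripper": -1}])

```text
clock: 15.68
eef_pos: [0.4707, -0.007, 0.0923]
orientation: [-0.058, 1.568, -0.652]
ft_force: [2.7, -1.7, -12.7]
grip_width: 0.0147
```

Emit:
drive_tool(commands=[{"tx": 0, "ty": 0, "tz": 0, "ax": 0.15, "ay": 0, "az": 0, "gripper": -1}, {"tx": 0, "ty": 0, "tz": 0, "ax": 0.3, "ay": 0, "az": 0, "gripper": -1}, {"tx": 0, "ty": 0, "tz": 0, "ax": 0.45, "ay": 0, "az": 0, "gripper": -1}, {"tx": 0, "ty": 0, "tz": 0, "ax": 0.6, "ay": 0, "az": 0, "gripper": -1}, {"tx": 0, "ty": 0, "tz": 0, "ax": 0.75, "ay": 0, "az": 0, "gripper": -1}])

```text
clock: 16.3
eef_pos: [0.4707, -0.007, 0.0923]
orientation: [0.667, 1.569, -0.682]
ft_force: [2.7, -2.0, -12.8]
grip_width: 0.0148
```

Emit:
drive_tool(commands=[{"tx": 0, "ty": 0, "tz": 0, "ax": 0.15, "ay": 0, "az": 0, "gripper": -1}, {"tx": 0, "ty": 0, "tz": 0, "ax": 0.3, "ay": 0, "az": 0, "gripper": -1}, {"tx": 0, "ty": 0, "tz": 0, "ax": 0.45, "ay": 0, "az": 0, "gripper": -1}, {"tx": 0, "ty": 0, "tz": 0, "ax": 0.6, "ay": 0, "az": 0, "gripper": -1}, {"tx": 0, "ty": 0, "tz": 0, "ax": 0.75, "ay": 0, "az": 0, "gripper": -1}])

```text
clock: 16.92
eef_pos: [0.4708, -0.007, 0.0923]
orientation: [1.389, 1.569, -0.715]
ft_force: [3.8, -1.2, -15.1]
grip_width: 0.0152
```

```bash
python3 need.py -95.3 0.091; python3 look.py w7 wheel_bar transformer nose_face stop; python3 - <<'E'
from cloud import *
C=toclamp(cloud("w7"))
for nm,lo,hi,z0,z1 in (("stop",.18,.24,.053,.06),("tr",.13,.195,.044,.0478),("nose",.13,.19,.0482,.0515),("jaw",.10,.17,.053,.06)):
    k=(C[...,0]>lo)&(C[...,0]<hi)&(C[...,2]>z0)&(C[...,2]<z1)&(abs(C[...,1])<.04)
    q=C[k][:,:2]*1000; print(nm,len(q),np.percentile(q,[2,98],axis=0).round(1).tolist())
E
```

```text
clock 16.925 j [-1.880e-01  2.620e-01 -4.530e-01  8.540e-01 -1.000e-03  1.916e+00] phi -30.54 F [  3.8  -1.2 -15.1] M [-0.22 -0.46  0.28] grip 0.0152 eef [ 0.4708 -0.007   0.0923]
shift mm [ 1.3 -1.  -0.1] rotvec [ 1.13e+00 -1.00e-03 -2.00e-03]
{'clock': np.float64(16.925), 'joint_pos': array([-1.880e-01,  2.620e-01, -4.530e-01,  8.540e-01, -1.000e-03,
        1.916e+00]), 'qvel': array([-2.000e-03, -0.000e+00, -2.000e-03, -1.000e-03,  2.000e-03,
        1.191e+00]), 'joint_efforts': array([  0.309, -64.536,  35.363,   1.168,   0.16 ,  -2.216]), 'eef_pos': array([ 0.471, -0.007,  0.092]), 'orientation': array([ 1.389,  1.569, -0.715]), 'ft_force': array([  3.833,  -1.17 , -15.105]), 'wrist_torque': array([-0.221, -0.455,  0.284]), 'grip_width': np.float64(0.015)}
[[ 0.002  0.861 -0.508  0.471]
 [-0.001 -0.508 -0.861 -0.007]
 [-1.     0.002  0.     0.092]
 [ 0.     0.     0.     1.   ]]
wheel_bar []
nose_face []
transformer []
stop []Traceback (most recent call last):
  File "<stdin>", line 5, in <module>
    return _quantile_unchecked(
        a, q, axis, out, overwrite_input, method, keepdims, weights)
    return _ureduce(a,
                    func=_quantile_ureduce_func,
    ...<5 lines>...
                    overwrite_input=overwrite_input,
                    method=method)
    r = func(a, **kwargs)
    result = _quantile(arr,
                       quantiles=q,
    ...<2 lines>...
                       out=out,
                       weights=wgt)
    slices_having_nans = np.isnan(arr[-1, ...])
                                  ~~~^^^^^^^^^
IndexError: index -1 is out of bounds for axis 0 with size 0
```

View pics/w7.png

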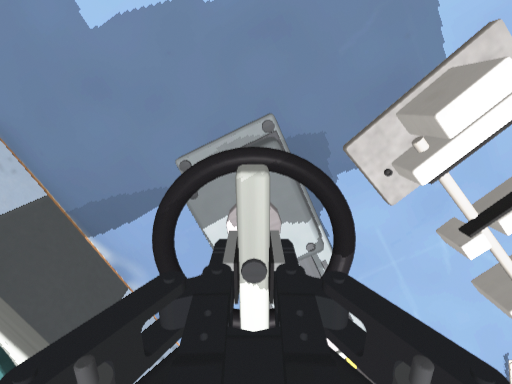

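The wheel still turns freely (Mz ≈ 0.28) and the jaw is out of this view. About 1.13 rad remain, so I'll go in smaller parts and watch the torque.

Emit:
drive_tool(commands=[{"tx": 0, "ty": 0, "tz": 0, "ax": 0.12, "ay": 0, "az": 0, "gripper": -1}, {"tx": 0, "ty": 0, "tz": 0, "ax": 0.24, "ay": 0, "az": 0, "gripper": -1}, {"tx": 0, "ty": 0, "tz": 0, "ax": 0.36, "ay": 0, "az": 0, "gripper": -1}, {"tx": 0, "ty": 0, "tz": 0, "ax": 0.48, "ay": 0, "az": 0, "gripper": -1}])

```text
clock: 17.68
eef_pos: [0.4707, -0.007, 0.0923]
orientation: [1.882, 1.569, -0.694]
ft_force: [3.1, -1.2, -14.1]
grip_width: 0.0147
```

```bash
python3 need.py -95.3 0.091
```

```text
clock 17.675 j [-1.880e-01  2.620e-01 -4.530e-01  8.540e-01 -1.000e-03  2.389e+00] phi -57.64 F [  3.1  -1.2 -14.1] M [-0.14 -0.49  0.29] grip 0.0147 eef [ 0.4707 -0.007   0.0923]
shift mm [ 1.3 -0.9  0.3] rotvec [ 0.657 -0.001 -0.002]
```

Emit:
drive_tool(commands=[{"tx": 0, "ty": 0, "tz": 0, "ax": 0.1, "ay": 0, "az": 0, "gripper": -1}, {"tx": 0, "ty": 0, "tz": 0, "ax": 0.2, "ay": 0, "az": 0, "gripper": -1}, {"tx": 0, "ty": 0, "tz": 0, "ax": 0.3, "ay": 0, "az": 0, "gripper": -1}, {"tx": 0, "ty": 0, "tz": 0, "ax": 0.4, "ay": 0, "az": 0, "gripper": -1}])

```text
clock: 18.18
eef_pos: [0.4707, -0.007, 0.0923]
orientation: [2.229, 1.569, -0.748]
ft_force: [3.0, -1.6, -14.5]
grip_width: 0.015
```

```bash
python3 need.py -95.3 0.091; python3 look.py w8 transformer nose_face stop; cat > prof.py <<'E'
from cloud import *
import sys
C=toclamp(cloud(sys.argv[1]))*1000
m=(abs(C[...,1])<27)&(C[...,0]>110)&(C[...,0]<235)&(C[...,2]>20)&(C[...,2]<65)
for x0 in range(110,235,1):
    k=m&(C[...,0]>=x0)&(C[...,0]<x0+1)
    if k.any(): print(x0,k.sum(),np.percentile(C[k][:,2],[5,50,95]).round(0).astype(int),end=' | ')
E
python3 prof.py w8; python3 -c "
import cv2
p=cv2.imread('pics/w8.png'); cv2.imwrite('pics/w8c.png',cv2.resize(p[150:350,300:512],None,fx=3,fy=3,interpolation=cv2.INTER_CUBIC))"
```

```text
clock 18.175 j [-1.880e-01  2.620e-01 -4.530e-01  8.540e-01 -1.000e-03  2.789e+00] phi -80.57 F [  3.   -1.6 -14.5] M [-0.26 -0.48  0.34] grip 0.015 eef [ 0.4707 -0.007   0.0923]
shift mm [ 1.3 -0.7  0.6] rotvec [ 0.257 -0.002 -0.001]
{'clock': np.float64(18.175), 'joint_pos': array([-1.880e-01,  2.620e-01, -4.530e-01,  8.540e-01, -1.000e-03,
        2.789e+00]), 'qvel': array([-0.   ,  0.   , -0.002, -0.001, -0.001,  0.794]), 'joint_efforts': array([  0.291, -64.562,  35.372,   1.197,   0.167,  -1.339]), 'eef_pos': array([ 0.471, -0.007,  0.092]), 'orientation': array([ 2.229,  1.569, -0.748]), 'ft_force': array([  2.961,  -1.641, -14.544]), 'wrist_torque': array([-0.263, -0.477,  0.335]), 'grip_width': np.float64(0.015)}
[[ 0.002  0.164 -0.986  0.471]
 [-0.001 -0.986 -0.164 -0.007]
 [-1.     0.002 -0.001  0.092]
 [ 0.     0.     0.     1.   ]]
nose_face [(array([447., 255.]), 0.92, array([ 0.4579, -0.1691,  0.04  ])), (array([254., 195.]), 0.75, array([ 0.4832, -0.0046,  0.04  ]))]
transformer []
stop []
110 26 [32 37 38] | 111 19 [29 37 38] | 112 19 [30 37 39] | 113 19 [32 37 38] 
[... 1229 characters left out ...]
3 63 [40 46 47] | 184 70 [40 46 47] | 185 66 [39 46 48] | 186 70 [38 46 47] | 187 66 [40 46 47] | 188 75 [40 46 48] | 189 57 [37 46 47] | 190 59 [42 47 48] | 191 61 [42 47 48] | 192 41 [45 47 47] | 193 53 [46 47 48] | 194 56 [44 47 49] | 195 169 [28 48 55] | 196 655 [28 49 56] | 197 493 [27 50 57] | 198 108 [45 56 57] | 199 60 [55 57 57] | 200 48 [56 57 58] | 201 57 [56 57 58] | 202 45 [56 57 57] | 203 42 [56 57 58] | 204 41 [56 57 58] | 205 44 [56 57 58] | 206 34 [56 56 58] | 207 30 [56 57 57] | 208 36 [56 57 58] | 209 24 [56 57 57] | 210 35 [56 57 58] | 211 19 [56 56 58] | 212 26 [56 57 58] | 213 21 [56 57 57] | 214 26 [56 57 57] | 215 10 [56 57 57] | 216 11 [56 56 57] | 217 8 [56 56 57] |
```

View pics/w8c.png

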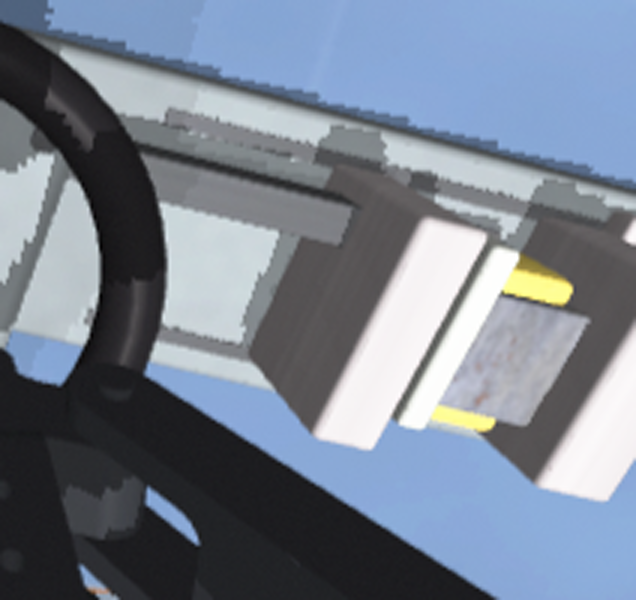

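The transformer now touches the stop (196.4 mm) and the nose front is at 166.5. The block-to-nose gap is ≈9.5 mm, so compression is ≈3.2 mm. A further ≈0.27 rad gives half.

```bash
python3 need.py -96 0.091
```

```text
clock 18.375 j [-1.880e-01  2.620e-01 -4.530e-01  8.540e-01 -1.000e-03  2.786e+00] phi -80.36 F [  3.1  -1.6 -15.1] M [-0.14 -0.47 -0.11] grip 0.015 eef [ 0.4708 -0.007   0.0923]
shift mm [ 1.3 -0.7  0.6] rotvec [ 0.273 -0.002 -0.001]
```

Emit:
drive_tool(commands=[{"tx": 0, "ty": 0, "tz": 0, "ax": 0.1, "ay": 0, "az": 0, "gripper": -1}, {"tx": 0, "ty": 0, "tz": 0, "ax": 0.2, "ay": 0, "az": 0, "gripper": -1}, {"tx": 0, "ty": 0, "tz": 0, "ax": 0.27, "ay": 0, "az": 0, "gripper": -1}, {"tx": 0, "ty": 0, "tz": 0, "ax": 0.27, "ay": 0, "az": 0, "gripper": -1}])

```text
clock: 18.88
eef_pos: [0.4707, -0.007, 0.0923]
orientation: [2.535, 1.569, -0.706]
ft_force: [2.9, -1.7, -14.8]
grip_width: 0.0147
```

```bash
python3 need.py -96 0.091; python3 look.py w9 transformer nose_face stop|tail -3; python3 prof.py w9|tr '|' '\n'|awk '$1>126&&$1<200'|tr '\n' '|'; python3 -c "
import cv2
p=cv2.imread('pics/w9.png'); cv2.imwrite('pics/w9c.png',cv2.resize(p[100:330,300:512],None,fx=2.5,fy=2.5,interpolation=cv2.INTER_CUBIC))"
```

```text
clock 18.875 j [-1.880e-01  2.620e-01 -4.530e-01  8.540e-01 -1.000e-03  3.053e+00] phi -95.67 F [  2.9  -1.7 -14.8] M [-0.14 -0.46 -0.03] grip 0.0147 eef [ 0.4707 -0.007   0.0923]
shift mm [ 1.3 -0.6  0.8] rotvec [ 0.006 -0.002 -0.001]
nose_face [(array([468., 205.]), 0.67, array([ 0.4585, -0.171 ,  0.04  ])), (array([343., 199.]), 0.63, array([ 0.4729, -0.0751,  0.04  ]))]
transformer [(array([462., 202.]), 0.6, array([ 0.4506, -0.1849,  0.016 ]))]
stop []
 127 19 [27 37 38] | 128 27 [31 37 38] | 129 22 [28 37 38] | 130 23 [32 37 38] | 131 27 [31 37 38] | 132 542 [23 43 56] | 133 1356 [23 43 57] | 134 199 [36 57 58] | 135 114 [57 58 59] | 136 94 [57 58 59] | 137 106 [57 58 59] | 138 88 [57 58 59] | 139 102 [57 58 59] | 140 95 [57 58 59] | 141 101 [57 58 59] | 142 96 [57 58 59] | 143 107 [57 58 59] | 144 88 [57 58 59] | 145 105 [57 58 59] | 146 89 [57 58 59] | 147 96 [57 58 59] | 148 95 [57 58 59] | 149 79 [57 58 58] | 150 38 [56 57 58] | 151 2 [56 57 57] | 157 6 [49 49 50] | 158 86 [48 49 50] | 159 140 [47 49 50] | 160 105 [48 49 50] | 161 88 [48 49 50] | 162 100 [48 49 50] | 163 81 [48 49 50] | 164 91 [48 49 50] | 165 59 [48 49 50] | 166 31 [48 48 49] | 167 10 [47 48 48] | 168 42 [46 47 48] | 169 58 [46 47 48] | 170 58 [46 47 48] | 171 64 [44 47 48] | 172 67 [42 47 48] | 173 69 [42 46 47] | 174 83 [42 46 47] | 175 77 [42 46 48] | 176 94 [42 46 48] | 177 77 [41 46 48] | 178 76 [41 46 48] | 179 85 [41 46 47] | 180 76 [39 46 47] | 181 82 [41 46 47] | 182 84 [39 46 48] | 183 87 [36 46 47] | 184 92 [39 46 48] | 185 74 [41 46 48] | 186 82 [36 46 48] | 187 87 [33 46 47] | 188 94 [41 46 48] | 189 69 [36 46 47] | 190 66 [41 47 48] | 191 57 [42 47 48] | 192 39 [45 46 48] | 193 32 [44 47 48] | 194 29 [42 47 48] | 195 54 [24 46 50] | 196 219 [22 35 49] | 197 79 [21 34 49] | 198 5 [22 30 42] |
```

View pics/w9c.png

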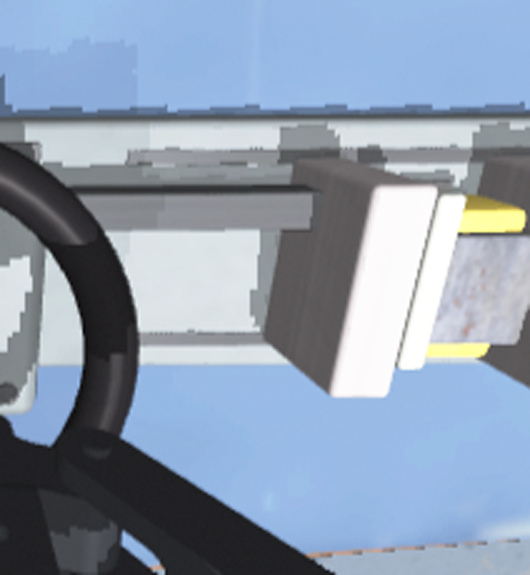

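Block front is now at ≈151 and nose back at ≈158, a gap of ≈7 mm. So compression is ≈6 mm, about half. Letting go and lifting clear.

Emit:
drive_tool(commands=[{"tx": 0, "ty": 0, "tz": 0, "ax": 0, "ay": 0, "az": 0, "gripper": 0}, {"tx": 0, "ty": 0, "tz": 0, "ax": 0, "ay": 0, "az": 0, "gripper": 0}, {"tx": 0, "ty": 0, "tz": 0, "ax": 0, "ay": 0, "az": 0, "gripper": 0}, {"tx": -30, "ty": 0, "tz": 0, "ax": 0, "ay": 0, "az": 0, "gripper": 0}, {"tx": -60, "ty": 0, "tz": 0, "ax": 0, "ay": 0, "az": 0, "gripper": 0}])

```text
clock: 19.7
eef_pos: [0.4705, -0.0069, 0.1532]
orientation: [2.487, 1.569, -0.754]
ft_force: [-0.0, 0.0, -0.2]
grip_width: 0.0428
```

Emit:
drive_tool(commands=[{"tx": -40, "ty": 10, "tz": 0, "ax": 0, "ay": 0, "az": 0, "gripper": 0}, {"tx": -80, "ty": 30, "tz": 0, "ax": 0, "ay": 0, "az": 0, "gripper": 0}, {"tx": -120, "ty": 70, "tz": 0, "ax": 0, "ay": 0, "az": 0, "gripper": 0}, {"tx": -150, "ty": 110, "tz": 0, "ax": 0, "ay": 0, "az": 0, "gripper": 0}, {"tx": -150, "ty": 110, "tz": 0, "ax": 0, "ay": 0, "az": 0, "gripper": 0}])

```text
clock: 20.32
eef_pos: [0.4599, -0.1184, 0.3051]
orientation: [2.666, 1.565, -0.578]
ft_force: [-0.2, 0.5, -0.6]
grip_width: 0.0425
```

```bash
python3 look.py w10 transformer nose_face stop|tail -3; python3 prof.py w10|tr '|' '\n'|awk '$1>126&&$1<200'|tr '\n' '|'; python3 - <<'E'
from cloud import *
print(bar(cloud('w10')), bot.state()['clock'])
E
```

```text
nose_face [(array([289., 158.]), 0.62, array([ 0.4566, -0.1721,  0.04  ]))]
transformer [(array([294., 159.]), 0.9, array([ 0.4502, -0.1838,  0.016 ])), (array([384.,  97.]), 0.74, array([ 0.5311, -0.324 ,  0.016 ])), (array([390., 152.]), 0.65, array([ 0.4456, -0.3373,  0.016 ]))]
stop [(array([306., 155.]), 0.57, array([ 0.4545, -0.2028,  0.016 ]))]
 127 1 [27 27 27] | 128 9 [32 37 38] | 129 8 [36 37 38] | 130 1 [27 27 27] | 131 9 [31 37 38] | 132 8 [37 38 39] | 133 63 [33 56 58] | 134 27 [57 58 59] | 135 9 [57 58 58] | 136 36 [57 58 60] | 137 30 [57 58 59] | 138 6 [56 57 58] | 139 36 [57 58 59] | 140 31 [57 58 59] | 141 11 [57 58 59] | 142 28 [57 58 59] | 143 33 [57 58 59] | 144 14 [57 59 59] | 145 25 [57 58 59] | 146 32 [57 58 59] | 147 19 [57 58 59] | 148 22 [57 58 59] | 149 33 [57 58 59] | 150 13 [56 57 58] | 151 6 [55 56 56] | 152 6 [42 43 43] | 153 11 [38 41 43] | 154 11 [37 41 44] | 155 13 [38 42 43] | 156 10 [39 41 41] | 157 7 [38 40 42] | 158 61 [26 41 49] | 159 32 [46 49 50] | 160 23 [48 49 50] | 161 21 [48 49 50] | 162 25 [48 49 50] | 163 25 [48 49 50] | 164 25 [48 49 51
[... 225 characters left out ...]
76 25 [24 46 48] | 177 24 [42 46 47] | 178 18 [43 46 48] | 179 24 [37 46 48] | 180 23 [42 46 48] | 181 20 [43 47 48] | 182 20 [42 46 47] | 183 25 [43 46 48] | 184 20 [20 46 48] | 185 21 [37 46 47] | 186 22 [42 46 48] | 187 22 [42 47 47] | 188 19 [42 47 47] | 189 26 [42 46 48] | 190 16 [46 47 48] | 191 23 [40 46 48] | 192 14 [46 47 48] | 193 18 [45 47 49] | 194 15 [44 47 48] | 195 17 [42 47 48] | 196 98 [28 47 56] | 197 31 [51 56 57] | 198 25 [55 57 58] | 199 26 [56 57 58] |(1127, array([ 0.47211432, -0.00815621,  0.11789829]), np.float64(0.1185546525138313), ((469.72125244140625, -6.339722633361816), (16.604772567749023, 98.91609954833984), 84.49095153808594), np.float32(-0.09615101)) 20.525
```

View pics/w10.png

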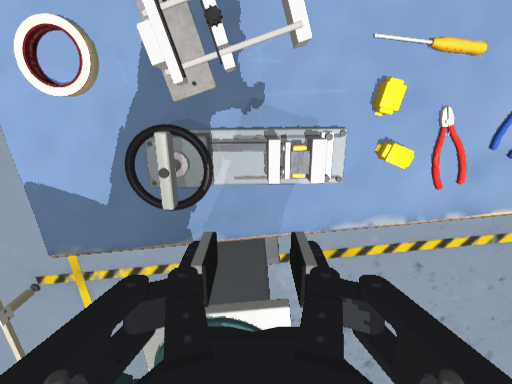

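The final view shows the transformer (295,160) flat and square between the nose and the stop (320,158). The bystanders are undisturbed and the robot is clear. Handing in.

```bash
python3 -c "
from station import *
print(order.job_done())"
```

```text
the job is handed in; nothing more can be done
None
```

The transformer is clamped upright against the end stop, with the nose pressed back about half way. I gripped only the crossbar and turned the wheel about 437° clockwise in two holds. I then let go, moved clear and handed the job in at about 20.5 s.

**Last checks, after letting go:**
- **Transformer:** it lies square between the nose front (about 166.5 mm) and the stop face (about 196.5 mm), standing at its full height.
- **Nose:** the gap between jaw block and pad is about 7 mm, so the nose is pressed in about 6 mm of 12. Estimates from jaw position and from wheel angle ranged from 5.6 to 6.3 mm.
- **Robot:** the force reading was near zero and the gripper was clear of the wheel.
- **Bystanders:** the side cutter and screwdriver appear untouched. I judged this from the picture only.

The first two move calls were refused because some keys were missing, and nothing moved. While I held the bar, the downward wrist force was about 10 to 15 N and the tool sat 1 to 2 mm off the planned centre. Both are well inside the limits.

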